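Put the highlighters back in their colour cradles

TASK

The map marking is finished: lay each of the four highlighters (yellow, green, orange, blue) flat, same side up as it lies now, in the bamboo cradle lined in its own colour, lengthwise and fully down on the floor of the cradle, and let go of it. Leave the sticky-note block and the eraser where they lie.

Things in the scene. Friction and masses are not known exactly. Their poses are not given: they have to be found in the camera images.
- highlighter_yellow: Flat desk highlighter with a yellow barrel and a black cap, lying on its broad side: 108 mm long (x), 26 mm wide (y), 17 mm thick (z), 17 to 35 g, free to be picked up. Origin: centre of its underside, x along its length towards the cap, z up. The centre of mass is within a few mm of mid-length.
- highlighter_green: Flat desk highlighter with a green barrel and a black cap, lying on its broad side: 108 mm long (x), 26 mm wide (y), 17 mm thick (z), 17 to 35 g, free to be picked up. Origin: centre of its underside, x along its length towards the cap, z up. The centre of mass is within a few mm of mid-length.
- highlighter_orange: Flat desk highlighter with an orange barrel and a black cap, lying on its broad side: 108 mm long (x), 26 mm wide (y), 17 mm thick (z), 17 to 35 g, free to be picked up. Origin: centre of its underside, x along its length towards the cap, z up. The centre of mass is within a few mm of mid-length.
- highlighter_blue: Flat desk highlighter with a blue barrel and a black cap, lying on its broad side: 108 mm long (x), 26 mm wide (y), 17 mm thick (z), 17 to 35 g, free to be picked up. Origin: centre of its underside, x along its length towards the cap, z up. The centre of mass is within a few mm of mid-length.
- cradle_yellow: Shallow bamboo cradle lined in yellow, fixed to the desk: outside 136 mm long (x), 52 mm wide (y). Its yellow floor is 126 x 42 mm and 4 mm above the desk; its 5 mm thick walls rise to 14 mm above the desk at both ends and round the four corners, but the middle 76 mm of each long side is open down to the floor, so that fingers can straddle a highlighter there. Origin: centre of its underside, on the desk; x along its length, z up. Either end is as good as the other.
- cradle_green: Shallow bamboo cradle lined in green, fixed to the desk: outside 136 mm long (x), 52 mm wide (y). Its green floor is 126 x 42 mm and 4 mm above the desk; its 5 mm thick walls rise to 14 mm above the desk at both ends and round the four corners, but the middle 76 mm of each long side is open down to the floor, so that fingers can straddle a highlighter there. Origin: centre of its underside, on the desk; x along its length, z up. Either end is as good as the other.
- cradle_orange: Shallow bamboo cradle lined in orange, fixed to the desk: outside 136 mm long (x), 52 mm wide (y). Its orange floor is 126 x 42 mm and 4 mm above the desk; its 5 mm thick walls rise to 14 mm above the desk at both ends and round the four corners, but the middle 76 mm of each long side is open down to the floor, so that fingers can straddle a highlighter there. Origin: centre of its underside, on the desk; x along its length, z up. Either end is as good as the other.
- cradle_blue: Shallow bamboo cradle lined in blue, fixed to the desk: outside 136 mm long (x), 52 mm wide (y). Its blue floor is 126 x 42 mm and 4 mm above the desk; its 5 mm thick walls rise to 14 mm above the desk at both ends and round the four corners, but the middle 76 mm of each long side is open down to the floor, so that fingers can straddle a highlighter there. Origin: centre of its underside, on the desk; x along its length, z up. Either end is as good as the other.
- note_block: Loose block of yellow sticky notes, 50 x 50 mm, 22 mm high; not a highlighter, to be left alone. Origin: centre of its underside, z up.
- eraser: Loose white eraser in a blue sleeve, 56 x 24 mm, 13 mm high; not a highlighter, to be left alone. Origin: centre of its underside, z up.

How it is judged (in metres and radians):
At the end, for the whole second after the job is handed in: Every highlighter rests, let go, same side up as at the start (tilt under 0.08 rad), on the floor of the cradle of its own colour (within 3 mm), centred within 12 mm lengthwise and 11 mm crosswise, in line with the cradle within 0.25 rad (either way round) (x of highlighter_yellow in the frame of cradle_yellow between -0.012 and 0.012 m and y of highlighter_yellow in the frame of cradle_yellow between -0.011 and 0.011 m and z of highlighter_yellow in the frame of cradle_yellow between 0.001 and 0.007 m and angle between the x axis of highlighter_yellow and the x axis of cradle_yellow, either way round below 0.25 rad and angle between each of highlighter_yellow, highlighter_green, highlighter_orange, highlighter_blue's own z axis and vertical below 0.08 rad and linear speed of each of highlighter_yellow, highlighter_green, highlighter_orange, highlighter_blue below 0.02 m/s and contact force between each of highlighter_yellow, highlighter_green, highlighter_orange, highlighter_blue and the fingers below 0.05 N and x of highlighter_green in the frame of cradle_green between -0.012 and 0.012 m and y of highlighter_green in the frame of cradle_green between -0.011 and 0.011 m and z of highlighter_green in the frame of cradle_green between 0.001 and 0.007 m and angle between the x axis of highlighter_green and the x axis of cradle_green, either way round below 0.25 rad and x of highlighter_orange in the frame of cradle_orange between -0.012 and 0.012 m and y of highlighter_orange in the frame of cradle_orange between -0.011 and 0.011 m and z of highlighter_orange in the frame of cradle_orange between 0.001 and 0.007 m and angle between the x axis of highlighter_orange and the x axis of cradle_orange, either way round below 0.25 rad and x of highlighter_blue in the frame of cradle_blue between -0.012 and 0.012 m and y of highlighter_blue in the frame of cradle_blue between -0.011 and 0.011 m and z of highlighter_blue in the frame of cradle_blue between 0.001 and 0.007 m and angle between the x axis of highlighter_blue and the x axis of cradle_blue, either way round below 0.25 rad); the robot touches nothing.
It fails at once if the sticky-note block is moved by more than 15 mm (distance of note_block from where it was at the start of the episode above 0.015 m).
It fails at once if the eraser is moved by more than 15 mm (distance of eraser from where it was at the start of the episode above 0.015 m).
It also fails if it takes over 102 s, if anything falls off the work surface, if the arm or the gripper's body presses on something with over 40 N, if the wrist force passes 120 N, or if a joint passes its speed limit or range.

ROBOT

A 6-joint arm with a two-finger parallel gripper is mounted at the origin on the work surface. World frame = base frame: x ahead of the robot, y to its left, z up, the work surface at z = 0. Lengths are in mm, angles in rad, forces in N, time in s.
With the tool pointing down it reaches from about 275 to 1000 mm from the base axis. Payload 8.4 kg.
Tool frame: the origin (TCP) lies at the very end of the fingers, on their centre line; the grasp point (between the pads) lies 19 mm behind it; z points along the fingers, y is the direction in which the jaws open and shut (so a half turn about z gives the same grasp; the last joint's range is limited). The gripper opens to 85 mm and grips with 20 to 120 N. Pads are 22 mm wide; open, the fingers measure 114 mm over their backs; the gripper's body (76 mm by 85 mm) begins 54 mm behind the grasp point. The pads swing forward as they close: fully open they stand 13 mm farther back than shut.
Start: joints at [-1.229, 0.353, 1.633, -0, 1.155, -0.002], TCP at [210.666, -588.428, 231.281] pointing down, gripper open.
Joint ranges: [-2.63, 2.63], [-0.92, 2.1], [0.06, 2.66], [-1.3, 4.44], [0, 2.69], [-3.02, 3.02]. Speed limits (rad/s): [2.22, 2.22, 2.79, 3.14, 3.14, 3.14].

INTERFACE

Orientations are given as [roll, pitch, yaw] about the fixed x, y, z axes, in that order (R = Rz(yaw) Ry(pitch) Rx(roll)).
In Python, from rig import sense, grab_frame, get_calibration, sign_off, boxes_of, trace gives the robot as it stands.
- The arm moves only by the tool servo_tool, never from a script. Its argument "rows" is a list of rows, each a list of 3 entries, a list of its own where there are three numbers: the finger opening in mm, from 0 to 85.4, then the shift along the tool's x, y, z in mm, then the turn, a rotation vector about the tool's x, y, z in degrees. A call has 1 to 8 rows; each row shifts and turns the commanded pose from where the row before left it, along the tool's axes as they then stand; what a row does not reach is not made up. A row lasts 1/8 s, in which the tool goes at most 62.5 mm and 10.7 degrees, less where a joint would pass 70% of its speed; a pose out of reach is approached as far as the arm can. A call is refused whole if a number of a shift passes 62.5 or a number of a turn 10.7, either way. A call with a gripper value outside its range is refused whole. The fingers move at their own pace and stop on an object; "force" is the grip in N (left out, the last holds). Time passes only in rows, so rows that do not move let the fingers close. It gives the time, the measured TCP pose, the force and the opening at its end, in the units of the state.
- sense(): the state, without advancing time (a new reading comes with each control period).
- grab_frame(name): name is "scene" or "top" or "wrist"; returns the picture (420x560x3 uint8, blue, green, red); there is no depth.
- get_calibration(name): a dict with "intrinsics" (3x3 intrinsics, pixels), "k1" (the pictures are not rectified: a ray, as slopes to the right and down, at radius r is drawn at 1 + k1 r^2 times it, then the intrinsics apply), "world_to_cam" (4x4, takes a point from world to camera coordinates). Camera axes: x right, y down, z forward; pixel columns grow to the right and rows downward; lengths in mm; the calibration is good to about 2 mm. A picture is of the moment at which its call begins: read the wrist's pose just before it. get_calibration takes no time and is no camera call; for the wrist camera it gives the pose at the moment of the call.
- sign_off(): hands the job in, once; it reports no verdict.
Trained networks look in the newest picture that a camera, given by its name, has taken for a name from the list of things; names that differ only in an ending like _2 or _b are one class to them, and where a whole thing is asked for, a point or a joint stands for the part that bears it (a point fixed in the world has none). Each returns a list of dicts, best first, with "conf" (0 to 1); they miss things now and then, are a little off and sometimes report something else, mostly with a low value. They report only what shows in the picture. A call takes as long as a camera call.
- boxes_of(camera, thing): "centre" ([x, y, z] in mm, in the coordinates of the camera as it stood for that picture, good to about 4 mm: the middle of the surface that is visible of it).
- trace(camera, thing): "mask" (420x560 bool, what is visible of it).
The state is a dict: "clock": time; "qpos": joint angles; "qvel": joint speeds; "joint_efforts": joint torques, N m; "eef_pos": TCP position; "tcp_rot": TCP orientation; "contact_force": force on the tool from outside, world axes, zero at the start; "wrist_torque": the same for the moment, N m; "opening": opening from 0.0 (shut) to 1.0 (fully open).
Only numpy, scipy, OpenCV 4.12 (cv2) and the standard library are available. Lean on these libraries where they do the work, as an engineer would, in place of code of your own. Each camera call takes 0.05 s, during which the arm holds its last target. There are 200 camera calls.

## Working session

There is one attempt and no reset: what is moved stays moved. The work goes in short steps, Python scripts to look and compute and a tool call to move; the robot and the scene stay as the last step left them, time stands still between calls to the robot, and variables do not carry over. Pictures are saved under pics/ and viewed, about 12 in all and at most 16, crops included, and the job is handed in when it is done.

Besides the shell and the picture viewer there is one more tool, called after "Call:" as name(argument=value, ...) on one line, values as JSON. servo_tool: Moves the arm, as the interface text tells. Its arguments: {"type":"object","properties":{"rows":{"type":"array","items":{"type":"array"}},"force":{"type":"number"}},"required":["rows"]}

```bash
mkdir -p pics; ls; cat > h.py <<'E'
import numpy as np, cv2
from rig import *
def ray(cam,uv,z):
    c=get_calibration(cam); K=np.array(c["intrinsics"]); T=np.array(c["world_to_cam"])
    uv=np.atleast_2d(uv).astype(float)
    d=(uv-[K[0,2],K[1,2]])/[K[0,0],K[1,1]]
    s=d.copy()
    for _ in range(20): s=d/(1+c["k1"]*(s**2).sum(1,keepdims=True))
    R=T[:3,:3]; o=-R.T@T[:3,3]
    w=np.c_[s,np.ones(len(s))]@R
    return o+w*((z-o[2])/w[:,2])[:,None]
def rect(cam,thing,z):
    out=[]
    for r in trace(cam,thing)[:3]:
        m=r["mask"].astype(np.uint8); cs,_=cv2.findContours(m,0,1)
        if not cs: continue
        p=max(cs,key=cv2.contourArea)[:,0]
        P=ray(cam,p,z)[:,:2].astype(np.float32)
        (cx,cy),(w,h),_=q=cv2.minAreaRect(P)
        b=cv2.boxPoints(q); e=max([b[1]-b[0],b[2]-b[1]],key=np.linalg.norm)
        out.append((round(r["conf"],2),round(cx,1),round(cy,1),round(max(w,h)),round(min(w,h)),round(np.degrees(np.arctan2(e[1],e[0]))%180,1),p.mean(0).round()))
    return out
E
python3 - <<'E'
from h import *
s=sense(); print(s["clock"],s["eef_pos"],s["tcp_rot"],s["opening"])
a=grab_frame("top"); b=grab_frame("scene"); 
cv2.imwrite("pics/top.png",a); cv2.imwrite("pics/scene.png",b)
for c in "yellow green orange blue".split():
    print(c,"H",rect("top","highlighter_"+c,15)); print(c,"C",rect("top","cradle_"+c,12))
print(rect("top","note_block",22),rect("top","eraser",13))
print(sense()["clock"])
E
```

```text
pics
0.0 [ 210.51155013 -587.96350547  230.56150401] [-3.14017729e+00  1.27667179e-05  3.43851452e-01] 0.9992664973938141
yellow H [(0.59, 427.2, 118.7, 105, 28, np.float32(135.8), array([239., 261.]))]
yellow C [(0.93, 436.8, -307.2, 132, 53, np.float32(7.9), array([390., 259.]))]
green H [(0.67, 613.0, 315.6, 108, 24, np.float32(46.0), array([171., 194.])), (0.36, 619.8, 118.8, 141, 56, np.float32(31.8), array([241., 193.])), (0.32, 481.6, -487.5, 52, 25, np.float32(178.1), array([453., 243.]))]
green C [(0.72, 615.5, -343.4, 138, 50, np.float32(159.8), array([401., 196.])), (0.19, 426.6, 119.7, 108, 30, np.float32(134.0), array([239., 261.]))]
orange H [(0.54, 427.1, -93.3, 108, 27, np.float32(176.0), array([314., 261.]))]
orange C [(0.71, 621.3, 119.1, 139, 53, np.float32(30.7), array([240., 193.]))]
blue H [(0.7, 438.2, 290.1, 106, 29, np.float32(154.0), array([178., 256.]))]
blue C [(0.67, 622.1, -121.2, 139, 56, np.float32(10.2), array([324., 193.])), (0.44, 527.0, 475.0, 61, 60, np.float32(113.3), array([114., 224.]))]
[] [(0.67, 480.5, -487.0, 54, 29, np.float32(0.6), array([453., 243.]))]
0.6
```

View pics/top.png

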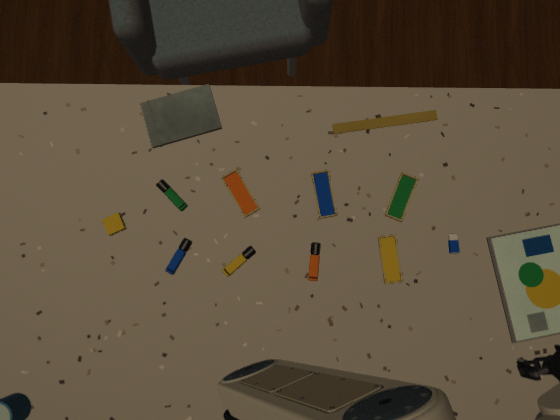

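```bash
cat > plan.py <<'E'
import sys, numpy as np
from rig import sense
# plan.py opening x y z yawdeg nrows : integer rows from the current pose
def plan(p,yaw,op,x,y,z,ty,n):
    d=(ty-yaw+90)%180-90; rows=[]
    for k in range(n):
        a=np.radians(yaw); r=(np.array([x,y,z])-p)/(n-k)
        t=np.round([np.cos(a)*r[0]+np.sin(a)*r[1], np.sin(a)*r[0]-np.cos(a)*r[1], -r[2]])
        p=p+[np.cos(a)*t[0]+np.sin(a)*t[1], np.sin(a)*t[0]-np.cos(a)*t[1], -t[2]]
        w=round(d/(n-k)); d-=w; yaw+=w
        rows.append([op,[int(v) for v in t],[0,0,int(-w)]])
    return rows,p,yaw
s=sense(); p=np.array(s["eef_pos"]); yaw=np.degrees(s["tcp_rot"][2])
a=[float(v) for v in sys.argv[1:]]
print("t",s["clock"],"at",p.round(1),"yaw",round(yaw,1),"q6",round(s["qpos"][5],2))
while a:
    rows,p,yaw=plan(p,yaw,*a[:5],int(a[5])); a=a[6:]
    print(str(rows).replace(" ",""))
E
python3 plan.py 85 427 -93 200 -4 12
sed -n 1,3p /dev/null
```

```text
t 0.6 at [ 210.7 -588.4  231.3] yaw 19.7 q6 -0.0
[[85.0,[31,-33,3],[0,0,2]],[85.0,[30,-34,3],[0,0,2]],[85.0,[28,-35,3],[0,0,2]],[85.0,[27,-36,2],[0,0,2]],[85.0,[26,-37,3],[0,0,2]],[85.0,[25,-38,2],[0,0,2]],[85.0,[23,-38,3],[0,0,2]],[85.0,[22,-39,2],[0,0,2]],[85.0,[21,-40,3],[0,0,2]],[85.0,[19,-41,2],[0,0,2]],[85.0,[18,-41,3],[0,0,2]],[85.0,[17,-42,2],[0,0,2]]]
```

View pics/scene.png

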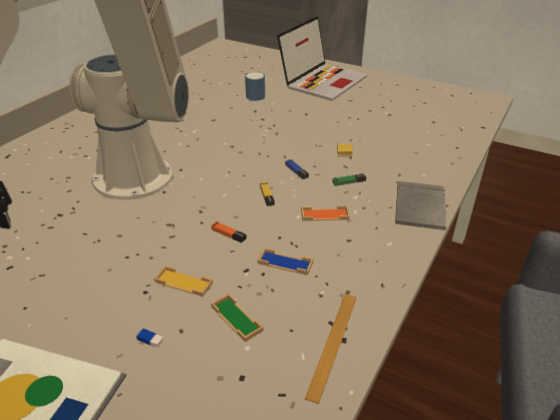

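The scene view (four highlighters around (210–350, 170–230), cradles at (185,282), (237,317), (285,262), (325,213)) agrees with the top view. Moving over the orange highlighter.

Call:
servo_tool(rows=[[85,[31,-33,3],[0,0,2]],[85,[30,-34,3],[0,0,2]],[85,[28,-35,3],[0,0,2]],[85,[27,-36,2],[0,0,2]],[85,[26,-37,3],[0,0,2]],[85,[25,-38,2],[0,0,2]],[85,[23,-38,3],[0,0,2]],[85,[22,-39,2],[0,0,2]]], force=30)

```text
clock: 1.6
eef_pos: [354.6, -256.6, 210.4]
tcp_rot: [3.141, -0.001, 0.063]
contact_force: [0.2, -0.3, 0.5]
opening: 0.993
```

Call:
servo_tool(rows=[[60,[21,-40,3],[0,0,2]],[60,[19,-41,2],[0,0,2]],[60,[18,-41,3],[0,0,2]],[60,[17,-42,2],[0,0,2]],[60,[0,0,0],[0,0,0]]])

```text
clock: 2.22
eef_pos: [428.1, -90.7, 200.4]
tcp_rot: [-3.141, -0.0, -0.072]
contact_force: [-0.2, -0.6, 0.4]
opening: 0.7
```

```bash
cat > look.py <<'E'
import sys
from h import *
# look.py picname thing z [thing z ...]
s=sense(); print("t",s["clock"],"tcp",s["eef_pos"].round(1) if hasattr(s["eef_pos"],"round") else s["eef_pos"],"yaw",round(np.degrees(s["tcp_rot"][2]),1),"op",round(s["opening"],2))
f=grab_frame("wrist")
if sys.argv[1]!="-": cv2.imwrite("pics/%s.png"%sys.argv[1],f)
a=sys.argv[2:]
for t,z in zip(a[::2],a[1::2]): print(t,rect("wrist",t,float(z)))
E
python3 look.py w1 highlighter_orange 15 cradle_orange 12
python3 plan.py 50 427 -93 4 -4 4
```

```text
t 2.225 tcp [428.1 -90.7 200.4] yaw -4.1 op 0.7
highlighter_orange [(0.65, 427.9, -96.4, 106, 25, np.float32(175.4), array([278., 179.]))]
cradle_orange [(0.66, 591.6, 95.5, 75, 56, np.float32(28.9), array([56., 26.]))]
t 2.375 at [426.9 -93.2 200.3] yaw -4.3 q6 1.43
[[50.0,[0,0,49],[0,0,0]],[50.0,[0,0,49],[0,0,0]],[50.0,[0,0,49],[0,0,0]],[50.0,[0,0,49],[0,0,0]]]
```

View pics/w1.png

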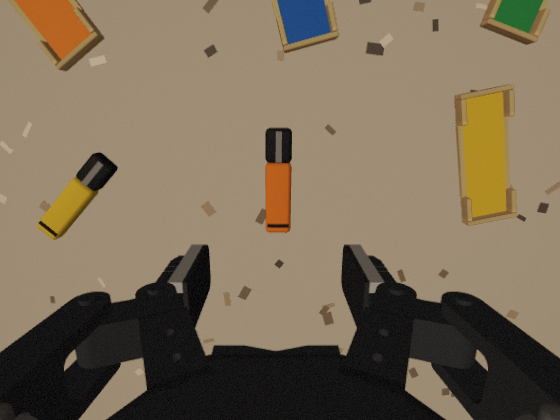

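Wrist view: orange centred at (278,179), cap up, clear of neighbours; yellow at (78,195), yellow cradle at (487,155). Descend and grip.

Call:
servo_tool(rows=[[50,[0,1,49],[0,0,0]],[50,[0,0,49],[0,0,0]],[50,[0,0,49],[0,0,0]],[50,[0,0,34],[0,0,0]],[50,[0,0,15],[0,0,0]],[50,[0,0,0],[0,0,0]],[15,[0,0,0],[0,0,0]],[15,[0,0,0],[0,0,0]]])

```text
clock: 3.38
eef_pos: [428.0, -94.2, 5.6]
tcp_rot: [3.141, -0.002, -0.075]
contact_force: [-1.5, -1.7, 4.4]
opening: 0.294
```

Call:
servo_tool(rows=[[15,[0,0,0],[0,0,0]],[15,[0,0,0],[0,0,0]],[15,[0,0,-30],[0,0,0]],[15,[0,0,-50],[0,0,0]],[15,[0,0,-40],[0,0,0]]])

```text
clock: 4.0
eef_pos: [427.5, -93.9, 126.8]
tcp_rot: [3.141, -0.002, -0.075]
contact_force: [1.0, -0.8, -0.4]
opening: 0.296
```

```bash
python3 -c "
from rig import *;print(sense()['opening'])"; python3 plan.py 15 621 119 180 31 8
```

```text
0.2960635122032919
t 4.0 at [427.5 -93.9 126.8] yaw -4.3 q6 1.43
[[15.0,[22,-28,-7],[0,0,-4]],[15.0,[24,-27,-7],[0,0,-4]],[15.0,[26,-25,-7],[0,0,-5]],[15.0,[28,-23,-6],[0,0,-4]],[15.0,[29,-21,-7],[0,0,-5]],[15.0,[31,-18,-6],[0,0,-4]],[15.0,[33,-15,-7],[0,0,-5]],[15.0,[33,-13,-6],[0,0,-4]]]
```

Call:
servo_tool(rows=[[15,[22,-28,-7],[0,0,-4]],[15,[24,-27,-7],[0,0,-4]],[15,[26,-25,-7],[0,0,-5]],[15,[28,-23,-6],[0,0,-4]],[15,[29,-21,-7],[0,0,-5]],[15,[31,-18,-6],[0,0,-4]],[15,[33,-15,-7],[0,0,-5]],[15,[33,-13,-6],[0,0,-4]]])

```text
clock: 5.0
eef_pos: [621.1, 120.0, 178.6]
tcp_rot: [3.141, -0.001, 0.539]
contact_force: [-1.1, 0.1, 0.1]
opening: 0.292
```

Call:
servo_tool(rows=[[15,[0,0,0],[0,0,0]],[15,[0,0,0],[0,0,0]]])

```text
clock: 5.25
eef_pos: [619.5, 118.6, 177.4]
tcp_rot: [-3.142, 0.001, 0.535]
contact_force: [-0.6, 0.1, -0.5]
opening: 0.296
```

```bash
python3 look.py w2 cradle_orange 12 highlighter_orange 175
python3 plan.py 15 621 119 9 31 6
```

```text
t 5.25 tcp [619.5 118.6 177.4] yaw 30.7 op 0.3
cradle_orange [(0.75, 665.7, 146.0, 52, 33, np.float32(121.7), array([275., 127.]))]
highlighter_orange [(0.64, 620.9, 118.3, 103, 28, np.float32(30.4), array([275., 246.])), (0.55, 545.5, 156.6, 6, 2, np.float32(23.9), array([136., 338.]))]
t 5.4 at [619.5 118.1 177.3] yaw 30.6 q6 1.22
[[15.0,[0,0,28],[0,0,0]],[15.0,[0,0,28],[0,0,0]],[15.0,[0,0,28],[0,0,0]],[15.0,[1,0,28],[0,0,0]],[15.0,[0,0,28],[0,0,0]],[15.0,[1,0,28],[0,0,0]]]
```

View pics/w2.png

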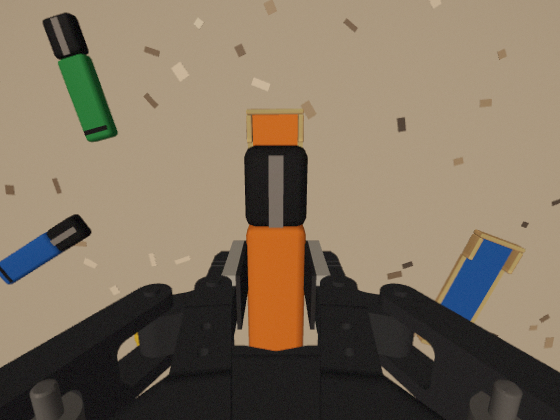

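Wrist view: orange held straight, cradle's far end at (275,125) in line with it (axis offset ≲1 mm). Lower it.

Call:
servo_tool(rows=[[15,[1,0,40],[0,0,0]],[15,[1,0,50],[0,0,0]],[15,[0,0,40],[0,0,0]],[15,[0,0,22],[0,0,0]],[15,[0,0,10],[0,0,0]],[15,[0,0,5],[0,0,0]],[15,[0,0,0],[0,0,0]]])

```text
clock: 6.28
eef_pos: [622.4, 119.9, 10.9]
tcp_rot: [3.141, -0.001, 0.536]
contact_force: [0.8, 1.2, -0.5]
opening: 0.299
```

Call:
servo_tool(rows=[[15,[0,0,1],[0,0,0]],[15,[0,0,1],[0,0,0]],[15,[0,0,0],[0,0,0]]])

```text
clock: 6.65
eef_pos: [622.6, 120.0, 9.7]
tcp_rot: [3.141, -0.001, 0.536]
contact_force: [-2.3, -2.1, 8.4]
opening: 0.294
```

Call:
servo_tool(rows=[[50,[0,0,0],[0,0,0]],[50,[0,0,0],[0,0,0]],[50,[0,0,0],[0,0,0]],[50,[0,0,-40],[0,0,0]],[50,[0,0,-55],[0,0,0]],[50,[0,0,-55],[0,0,0]],[50,[0,0,-30],[0,0,0]],[50,[0,0,0],[0,0,0]]])

```text
clock: 7.65
eef_pos: [623.6, 120.2, 191.2]
tcp_rot: [3.14, -0.005, 0.536]
contact_force: [0.4, -0.3, -0.5]
opening: 0.589
```

```bash
python3 look.py w3 highlighter_orange 20 cradle_orange 12
python3 plan.py 50 438 290 195 -26 8
```

```text
t 7.65 tcp [623.6 120.2 191.2] yaw 30.7 op 0.59
highlighter_orange [(0.65, 620.9, 119.1, 105, 25, np.float32(30.1), array([275., 184.]))]
cradle_orange [(0.89, 620.0, 119.7, 133, 51, np.float32(31.2), array([274., 180.]))]
t 7.8 at [621.1 119.8 187. ] yaw 30.7 q6 1.22
[[50.0,[-9,-30,-1],[0,0,7]],[50.0,[-12,-29,-1],[0,0,7]],[50.0,[-16,-27,-1],[0,0,7]],[50.0,[-19,-25,-1],[0,0,7]],[50.0,[-22,-22,-1],[0,0,7]],[50.0,[-24,-19,-1],[0,0,7]],[50.0,[-27,-17,-1],[0,0,7]],[50.0,[-28,-13,-1],[0,0,8]]]
```

View pics/w3.png

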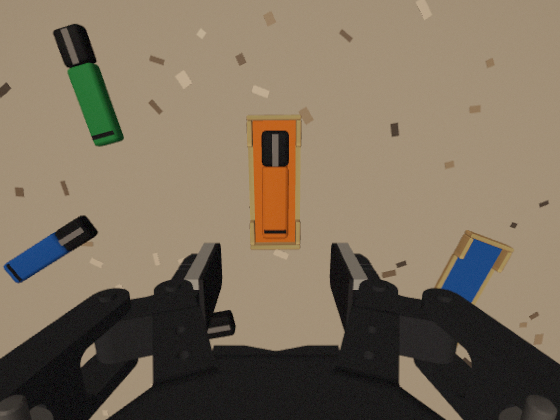

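Orange lies centred in its cradle at (275,180), offset ~1 mm. Next: blue.

Call:
servo_tool(rows=[[50,[-9,-30,-1],[0,0,7]],[50,[-12,-29,-1],[0,0,7]],[50,[-16,-27,-1],[0,0,7]],[50,[-19,-25,-1],[0,0,7]],[50,[-22,-22,-1],[0,0,7]],[50,[-24,-19,-1],[0,0,7]],[50,[-27,-17,-1],[0,0,7]],[50,[-28,-13,-1],[0,0,8]]])

```text
clock: 8.8
eef_pos: [437.5, 290.4, 194.6]
tcp_rot: [3.139, 0.002, -0.463]
contact_force: [-0.3, -0.1, -0.8]
opening: 0.584
```

Call:
servo_tool(rows=[[50,[0,0,0],[0,0,0]],[50,[0,0,0],[0,0,0]],[50,[0,0,0],[0,0,0]]])

```text
clock: 9.18
eef_pos: [439.5, 289.7, 195.8]
tcp_rot: [3.141, 0.0, -0.459]
contact_force: [-0.5, 0.3, 0.0]
opening: 0.585
```

```bash
python3 look.py - highlighter_blue 15; python3 plan.py 50 438 290 100 -26 1
```

```text
t 9.175 tcp [439.5 289.7 195.8] yaw -26.3 op 0.58
highlighter_blue [(0.78, 439.7, 290.0, 108, 27, np.float32(151.1), array([275., 181.]))]
t 9.275 at [439.5 289.8 196. ] yaw -26.3 q6 2.61
[[50.0,[-1,0,96],[0,0,0]]]
```

Call:
servo_tool(rows=[[50,[0,0,48],[0,0,1]],[50,[0,0,49],[0,0,0]],[50,[0,0,49],[0,0,0]],[50,[0,0,32],[0,0,0]],[50,[0,0,14],[0,0,0]],[50,[0,0,0],[0,0,0]],[15,[0,0,0],[0,0,0]],[15,[0,0,0],[0,0,0]]])

```text
clock: 10.28
eef_pos: [440.1, 291.0, 5.8]
tcp_rot: [-3.139, -0.001, -0.476]
contact_force: [-0.3, -1.1, 4.2]
opening: 0.293
```

Call:
servo_tool(rows=[[15,[0,0,0],[0,0,0]],[15,[0,0,0],[0,0,0]],[15,[0,0,-30],[0,0,0]],[15,[0,0,-50],[0,0,0]],[15,[0,0,-50],[0,0,0]]])

```text
clock: 10.9
eef_pos: [439.0, 290.3, 136.3]
tcp_rot: [-3.141, -0.0, -0.476]
contact_force: [0.3, 0.8, -0.1]
opening: 0.299
```

```bash
python3 plan.py 15 622 -121 180 10 11
```

```text
t 10.9 at [439.  290.3 136.3] yaw -27.3 q6 2.63
[[15.0,[32,26,-4],[0,0,-3]],[15.0,[31,27,-4],[0,0,-3]],[15.0,[29,29,-4],[0,0,-3]],[15.0,[27,30,-4],[0,0,-4]],[15.0,[25,32,-4],[0,0,-3]],[15.0,[24,33,-4],[0,0,-4]],[15.0,[21,35,-4],[0,0,-3]],[15.0,[19,36,-4],[0,0,-4]],[15.0,[17,37,-4],[0,0,-3]],[15.0,[15,39,-4],[0,0,-4]],[15.0,[13,39,-4],[0,0,-3]]]
```

Call:
servo_tool(rows=[[15,[32,26,-4],[0,0,-3]],[15,[31,27,-4],[0,0,-3]],[15,[29,29,-4],[0,0,-3]],[15,[27,30,-4],[0,0,-4]],[15,[25,32,-4],[0,0,-3]],[15,[24,33,-4],[0,0,-4]],[15,[21,35,-4],[0,0,-3]],[15,[19,36,-4],[0,0,-4]]])

```text
clock: 11.9
eef_pos: [572.0, -9.5, 167.3]
tcp_rot: [-3.142, -0.001, -0.003]
contact_force: [-0.0, 0.0, -0.6]
opening: 0.298
```

Call:
servo_tool(rows=[[15,[17,37,-4],[0,0,-3]],[15,[15,39,-4],[0,0,-4]],[15,[13,39,-4],[0,0,-3]],[15,[0,0,0],[0,0,0]],[15,[0,0,0],[0,0,0]],[15,[0,0,0],[0,0,0]]])

```text
clock: 12.65
eef_pos: [622.0, -119.8, 178.3]
tcp_rot: [-3.141, 0.0, 0.17]
contact_force: [-0.6, 0.7, -0.9]
opening: 0.292
```

```bash
python3 look.py w4 cradle_blue 12; python3 plan.py 15 622 -121 100 10 2
```

```text
t 12.65 tcp [ 622.  -119.8  178.3] yaw 9.7 op 0.29
cradle_blue [(0.62, 674.7, -111.0, 51, 31, np.float32(99.8), array([275., 129.]))]
t 12.75 at [ 622.2 -119.9  178.3] yaw 9.8 q6 1.21
[[15.0,[0,1,39],[0,0,0]],[15.0,[0,0,39],[0,0,0]]]
```

View pics/w4.png

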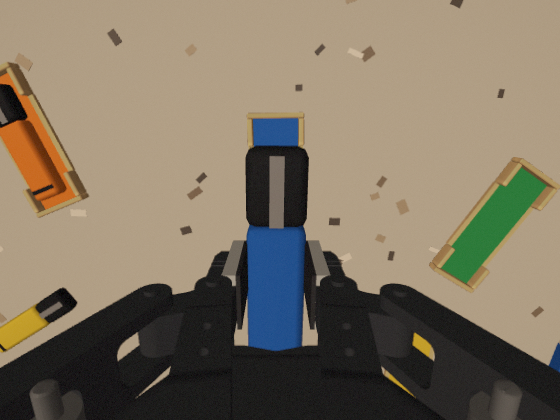

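Blue is straight above its cradle (far end at (275,129)). Lower and release.

Call:
servo_tool(rows=[[15,[0,0,45],[0,0,0]],[15,[0,0,50],[0,0,0]],[15,[0,0,40],[0,0,0]],[15,[0,0,20],[0,0,0]],[15,[0,0,9],[0,0,0]],[15,[0,0,4],[0,0,0]],[15,[0,0,2],[0,0,0]],[15,[0,0,0],[0,0,0]]])

```text
clock: 13.75
eef_pos: [623.4, -121.0, 9.8]
tcp_rot: [3.141, -0.002, 0.169]
contact_force: [-2.4, -0.2, 5.2]
opening: 0.295
```

Call:
servo_tool(rows=[[50,[0,0,0],[0,0,0]],[50,[0,0,0],[0,0,0]],[50,[0,0,0],[0,0,0]],[50,[0,0,-40],[0,0,0]],[50,[0,0,-55],[0,0,0]],[50,[0,0,-55],[0,0,0]],[50,[0,0,-30],[0,0,0]],[50,[0,0,0],[0,0,0]]])

```text
clock: 14.75
eef_pos: [624.1, -121.1, 191.2]
tcp_rot: [3.14, -0.005, 0.169]
contact_force: [0.3, 0.1, -0.7]
opening: 0.58
```

```bash
python3 look.py - highlighter_blue 20 cradle_blue 12
python3 plan.py 50 427 119 195 -45 8
```

```text
t 14.75 tcp [ 624.1 -121.1  191.2] yaw 9.7 op 0.58
highlighter_blue [(0.84, 621.5, -120.5, 105, 26, np.float32(8.7), array([275., 184.]))]
cradle_blue []
t 14.9 at [ 621.7 -120.7  186.9] yaw 9.7 q6 1.21
[[50.0,[-19,-34,-1],[0,0,7]],[50.0,[-23,-31,-1],[0,0,7]],[50.0,[-26,-28,-1],[0,0,7]],[50.0,[-30,-25,-1],[0,0,7]],[50.0,[-32,-21,-1],[0,0,7]],[50.0,[-35,-16,-1],[0,0,7]],[50.0,[-37,-12,-1],[0,0,6]],[50.0,[-37,-9,-1],[0,0,7]]]
```

Call:
servo_tool(rows=[[50,[-19,-34,-1],[0,0,7]],[50,[-23,-31,-1],[0,0,7]],[50,[-26,-28,-1],[0,0,7]],[50,[-30,-25,-1],[0,0,7]],[50,[-32,-21,-1],[0,0,7]],[50,[-35,-16,-1],[0,0,7]],[50,[-37,-12,-1],[0,0,6]],[50,[-37,-9,-1],[0,0,7]]])

```text
clock: 15.9
eef_pos: [426.5, 119.5, 194.8]
tcp_rot: [3.139, 0.001, -0.795]
contact_force: [-0.9, 0.7, 0.6]
opening: 0.587
```

Call:
servo_tool(rows=[[50,[0,0,0],[0,0,0]],[50,[0,0,0],[0,0,0]],[50,[0,0,0],[0,0,0]]])

```text
clock: 16.27
eef_pos: [428.7, 118.4, 195.8]
tcp_rot: [3.141, 0.0, -0.791]
contact_force: [-0.2, -0.1, -0.5]
opening: 0.587
```

```bash
python3 look.py - highlighter_yellow 15; python3 plan.py 50 427 119 100 -45 1
```

```text
t 16.275 tcp [428.7 118.4 195.8] yaw -45.3 op 0.59
highlighter_yellow [(0.74, 427.0, 118.3, 108, 27, np.float32(132.0), array([276., 182.]))]
t 16.375 at [428.8 118.4 196. ] yaw -45.3 q6 2.63
[[50.0,[-2,1,96],[0,0,0]]]
```

Call:
servo_tool(rows=[[50,[-1,1,48],[0,0,2]],[50,[0,0,49],[0,0,0]],[50,[0,0,49],[0,0,0]],[50,[0,0,32],[0,0,0]],[50,[0,0,14],[0,0,0]],[50,[0,0,0],[0,0,0]],[15,[0,0,0],[0,0,0]],[15,[0,0,0],[0,0,0]]])

```text
clock: 17.38
eef_pos: [428.1, 119.2, 5.6]
tcp_rot: [-3.139, -0.001, -0.826]
contact_force: [-0.3, -1.2, 3.7]
opening: 0.294
```

Call:
servo_tool(rows=[[15,[0,0,0],[0,0,0]],[15,[0,0,0],[0,0,0]],[15,[0,0,-30],[0,0,0]],[15,[0,0,-50],[0,0,0]],[15,[0,0,-50],[0,0,0]]])

```text
clock: 18.0
eef_pos: [426.8, 119.0, 136.3]
tcp_rot: [-3.141, -0.0, -0.825]
contact_force: [0.8, 1.0, -0.8]
opening: 0.293
```

```bash
python3 plan.py 15 437 -307 180 8.5 11
```

```text
t 18.0 at [426.8 119.  136.3] yaw -47.3 q6 2.66
[[15.0,[29,26,-4],[0,0,-5]],[15.0,[27,28,-4],[0,0,-5]],[15.0,[24,30,-4],[0,0,-5]],[15.0,[21,32,-4],[0,0,-5]],[15.0,[19,34,-4],[0,0,-5]],[15.0,[16,36,-4],[0,0,-5]],[15.0,[12,37,-4],[0,0,-5]],[15.0,[9,37,-4],[0,0,-5]],[15.0,[6,38,-4],[0,0,-5]],[15.0,[3,39,-4],[0,0,-5]],[15.0,[-1,39,-4],[0,0,-6]]]
```

Call:
servo_tool(rows=[[15,[29,26,-4],[0,0,-5]],[15,[27,28,-4],[0,0,-5]],[15,[24,30,-4],[0,0,-5]],[15,[21,32,-4],[0,0,-5]],[15,[19,34,-4],[0,0,-5]],[15,[16,36,-4],[0,0,-5]],[15,[12,37,-4],[0,0,-5]],[15,[9,37,-4],[0,0,-5]]])

```text
clock: 19.0
eef_pos: [434.0, -192.2, 167.3]
tcp_rot: [3.141, -0.001, -0.125]
contact_force: [0.9, 0.2, -0.2]
opening: 0.295
```

Call:
servo_tool(rows=[[15,[6,38,-4],[0,0,-5]],[15,[3,39,-4],[0,0,-5]],[15,[-1,39,-4],[0,0,-6]],[15,[0,0,0],[0,0,0]],[15,[0,0,0],[0,0,0]],[15,[0,0,0],[0,0,0]]])

```text
clock: 19.75
eef_pos: [437.2, -306.3, 178.3]
tcp_rot: [-3.141, 0.0, 0.152]
contact_force: [0.3, 0.6, -0.8]
opening: 0.292
```

```bash
python3 look.py w5 cradle_yellow 12; python3 plan.py 15 437 -307 100 8.5 2
```

```text
t 19.75 tcp [ 437.2 -306.3  178.3] yaw 8.7 op 0.29
cradle_yellow []
t 19.85 at [ 437.4 -306.4  178.3] yaw 8.7 q6 0.8
[[15.0,[0,0,39],[0,0,0]],[15.0,[0,0,39],[0,0,0]]]
```

View pics/w5.png

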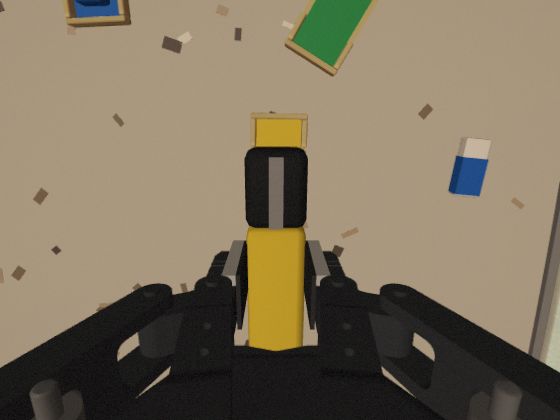

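Cradle's far end at (279,130) is ~3 mm right of the highlighter's axis: correct by +2 mm in tool y and 1°.

Call:
servo_tool(rows=[[15,[0,2,45],[0,0,1]],[15,[0,0,50],[0,0,0]],[15,[0,0,40],[0,0,0]],[15,[0,0,20],[0,0,0]],[15,[0,0,9],[0,0,0]],[15,[0,0,4],[0,0,0]],[15,[0,0,2],[0,0,0]],[15,[0,0,0],[0,0,0]]])

```text
clock: 20.85
eef_pos: [438.1, -309.4, 9.6]
tcp_rot: [3.141, -0.001, 0.134]
contact_force: [-0.9, 1.7, 5.2]
opening: 0.295
```

Call:
servo_tool(rows=[[50,[0,0,0],[0,0,0]],[50,[0,0,0],[0,0,0]],[50,[0,0,0],[0,0,0]],[50,[0,0,-40],[0,0,0]],[50,[0,0,-55],[0,0,0]],[50,[0,0,-55],[0,0,0]],[50,[0,0,-30],[0,0,0]],[50,[0,0,0],[0,0,0]]])

```text
clock: 21.85
eef_pos: [439.0, -310.3, 190.9]
tcp_rot: [3.138, -0.004, 0.134]
contact_force: [-0.2, -1.0, -0.1]
opening: 0.583
```

```bash
python3 look.py w6 highlighter_yellow 20 cradle_yellow 12
python3 plan.py 50 613 315 195 46 16
```

```text
t 21.85 tcp [ 439.  -310.3  190.9] yaw 7.7 op 0.58
highlighter_yellow [(0.71, 436.7, -308.4, 105, 25, np.float32(7.1), array([274., 184.]))]
cradle_yellow [(0.73, 435.3, -305.7, 134, 52, np.float32(7.3), array([272., 181.]))]
t 22.0 at [ 437.1 -308.9  187.2] yaw 7.7 q6 0.82
[[50.0,[16,-37,0],[0,0,-2]],[50.0,[17,-37,-1],[0,0,-2]],[50.0,[19,-36,0],[0,0,-2]],[50.0,[20,-35,-1],[0,0,-2]],[50.0,[21,-35,0],[0,0,-3]],[50.0,[23,-33,-1],[0,0,-2]],[50.0,[24,-33,0],[0,0,-3]],[50.0,[26,-31,-1],[0,0,-2]],[50.0,[27,-30,0],[0,0,-3]],[50.0,[28,-29,-1],[0,0,-2]],[50.0,[29,-28,0],[0,0,-3]],[50.0,[31,-26,-1],[0,0,-2]],[50.0,[32,-25,0],[0,0,-3]],[50.0,[33,-24,-1],[0,0,-2]],[50.0,[34,-22,0],[0,0,-3]],[50.0,[35,-21,-1],[0,0,-2]]]
```

View pics/w6.png

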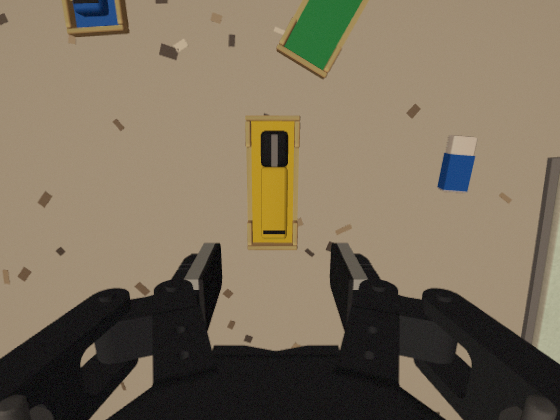

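Yellow is in, centred within ~2 mm ((274,184) in cradle (272,181)). Green last.

Call:
servo_tool(rows=[[50,[16,-37,0],[0,0,-2]],[50,[17,-37,-1],[0,0,-2]],[50,[19,-36,0],[0,0,-2]],[50,[20,-35,-1],[0,0,-2]],[50,[21,-35,0],[0,0,-3]],[50,[23,-33,-1],[0,0,-2]],[50,[24,-33,0],[0,0,-3]],[50,[26,-31,-1],[0,0,-2]]])

```text
clock: 23.0
eef_pos: [524.9, 4.2, 190.5]
tcp_rot: [-3.14, 0.003, 0.45]
contact_force: [0.7, 0.2, -0.3]
opening: 0.586
```

Call:
servo_tool(rows=[[50,[27,-30,0],[0,0,-3]],[50,[28,-29,-1],[0,0,-2]],[50,[29,-28,0],[0,0,-3]],[50,[31,-26,-1],[0,0,-2]],[50,[32,-25,0],[0,0,-3]],[50,[33,-24,-1],[0,0,-2]],[50,[34,-22,0],[0,0,-3]],[50,[35,-21,-1],[0,0,-2]]])

```text
clock: 24.0
eef_pos: [613.4, 315.6, 193.8]
tcp_rot: [-3.141, 0.003, 0.799]
contact_force: [0.8, 0.4, 0.3]
opening: 0.585
```

Call:
servo_tool(rows=[[50,[0,0,0],[0,0,0]],[50,[0,0,0],[0,0,0]],[50,[0,0,0],[0,0,0]]])

```text
clock: 24.38
eef_pos: [613.5, 313.5, 195.5]
tcp_rot: [-3.141, 0.002, 0.797]
contact_force: [-0.2, 0.9, 0.1]
opening: 0.59
```

```bash
python3 look.py - highlighter_green 15; python3 plan.py 50 613 315 100 46 1
```

```text
t 24.375 tcp [613.5 313.5 195.5] yaw 45.6 op 0.59
highlighter_green [(0.92, 615.4, 318.0, 107, 25, np.float32(45.0), array([273., 176.]))]
t 24.475 at [613.9 313.7 196.1] yaw 45.6 q6 1.24
[[50.0,[0,-2,96],[0,0,0]]]
```

Call:
servo_tool(rows=[[50,[3,-2,48],[0,0,0]],[50,[0,0,49],[0,0,0]],[50,[0,0,49],[0,0,0]],[50,[0,0,32],[0,0,0]],[50,[0,0,14],[0,0,0]],[50,[0,0,0],[0,0,0]],[15,[0,0,0],[0,0,0]],[15,[0,0,0],[0,0,0]]])

```text
clock: 25.48
eef_pos: [615.9, 318.9, 6.3]
tcp_rot: [3.141, -0.003, 0.798]
contact_force: [-0.1, -0.6, 5.8]
opening: 0.296
```

Call:
servo_tool(rows=[[15,[0,0,0],[0,0,0]],[15,[0,0,0],[0,0,0]],[15,[0,0,-30],[0,0,0]],[15,[0,0,-50],[0,0,0]],[15,[0,0,-50],[0,0,0]]])

```text
clock: 26.1
eef_pos: [614.5, 318.3, 136.2]
tcp_rot: [3.142, -0.0, 0.798]
contact_force: [0.2, -0.1, -0.0]
opening: 0.295
```

```bash
python3 plan.py 15 615.5 -343 180 -20 16
```

```text
t 26.1 at [614.5 318.3 136.2] yaw 45.7 q6 1.25
[[15.0,[-30,29,-3],[0,0,4]],[15.0,[-27,31,-3],[0,0,4]],[15.0,[-25,33,-3],[0,0,4]],[15.0,[-23,34,-3],[0,0,4]],[15.0,[-20,36,-3],[0,0,4]],[15.0,[-18,37,-3],[0,0,4]],[15.0,[-15,38,-3],[0,0,4]],[15.0,[-13,39,-3],[0,0,4]],[15.0,[-10,40,-2],[0,0,4]],[15.0,[-7,41,-3],[0,0,4]],[15.0,[-4,41,-2],[0,0,4]],[15.0,[-1,42,-3],[0,0,4]],[15.0,[2,41,-2],[0,0,4]],[15.0,[5,41,-3],[0,0,5]],[15.0,[8,41,-2],[0,0,4]],[15.0,[11,40,-3],[0,0,5]]]
```

Call:
servo_tool(rows=[[15,[-30,29,-3],[0,0,4]],[15,[-27,31,-3],[0,0,4]],[15,[-25,33,-3],[0,0,4]],[15,[-23,34,-3],[0,0,4]],[15,[-20,36,-3],[0,0,4]],[15,[-18,37,-3],[0,0,4]],[15,[-15,38,-3],[0,0,4]],[15,[-13,39,-3],[0,0,4]]])

```text
clock: 27.1
eef_pos: [615.0, -12.6, 159.2]
tcp_rot: [3.141, -0.001, 0.237]
contact_force: [0.7, -0.6, -1.2]
opening: 0.295
```

Call:
servo_tool(rows=[[15,[-10,40,-2],[0,0,4]],[15,[-7,41,-3],[0,0,4]],[15,[-4,41,-2],[0,0,4]],[15,[-1,42,-3],[0,0,4]],[15,[2,41,-2],[0,0,4]],[15,[5,41,-3],[0,0,5]],[15,[8,41,-2],[0,0,4]],[15,[11,40,-3],[0,0,5]]])

```text
clock: 28.1
eef_pos: [615.6, -344.3, 179.1]
tcp_rot: [3.142, -0.001, -0.357]
contact_force: [0.2, -0.2, 0.5]
opening: 0.296
```

Call:
servo_tool(rows=[[15,[0,0,0],[0,0,0]],[15,[0,0,0],[0,0,0]],[15,[0,0,0],[0,0,0]]])

```text
clock: 28.48
eef_pos: [615.8, -341.7, 178.4]
tcp_rot: [-3.141, 0.0, -0.353]
contact_force: [-0.1, -0.1, -0.5]
opening: 0.292
```

```bash
python3 look.py w7 cradle_green 12; python3 plan.py 15 615.5 -343 100 -20 2
```

```text
t 28.475 tcp [ 615.8 -341.7  178.4] yaw -20.2 op 0.29
cradle_green [(0.79, 663.3, -362.6, 52, 36, np.float32(68.6), array([279., 129.]))]
t 28.575 at [ 615.9 -341.8  178.4] yaw -20.2 q6 1.41
[[15.0,[0,1,39],[0,0,0]],[15.0,[0,0,39],[0,0,0]]]
```

View pics/w7.png

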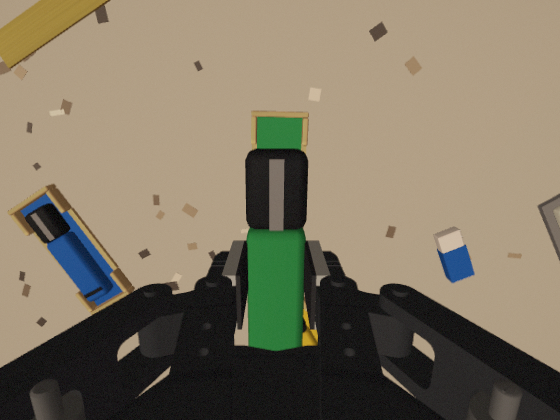

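Green's cradle end at (280,131), ~3 mm right of the highlighter axis; same correction.

Call:
servo_tool(rows=[[15,[1,2,45],[0,0,1]],[15,[0,0,50],[0,0,0]],[15,[0,0,40],[0,0,0]],[15,[0,0,20],[0,0,0]],[15,[0,0,9],[0,0,0]],[15,[0,0,4],[0,0,0]],[15,[0,0,2],[0,0,0]],[15,[0,0,0],[0,0,0]]])

```text
clock: 29.58
eef_pos: [616.8, -345.5, 10.3]
tcp_rot: [3.141, -0.002, -0.372]
contact_force: [-1.4, 1.7, 4.3]
opening: 0.297
```

Call:
servo_tool(rows=[[50,[0,0,0],[0,0,0]],[50,[0,0,0],[0,0,0]],[50,[0,0,0],[0,0,0]],[50,[0,0,-40],[0,0,0]],[50,[0,0,-55],[0,0,0]],[50,[0,0,-55],[0,0,0]],[50,[0,0,-30],[0,0,0]],[50,[0,0,0],[0,0,0]]])

```text
clock: 30.58
eef_pos: [617.4, -346.0, 191.6]
tcp_rot: [3.141, -0.005, -0.372]
contact_force: [0.0, -0.3, -0.3]
opening: 0.589
```

```bash
python3 look.py w8 highlighter_green 20 cradle_green 12; python3 - <<'E'
from h import *
f=grab_frame("top")
cv2.imwrite("pics/top2.png",cv2.resize(f[150:300,90:470],None,fx=2,fy=2,interpolation=cv2.INTER_CUBIC))
for c in "yellow green orange blue".split(): print(c,rect("top","highlighter_"+c,20)[:1],rect("top","cradle_"+c,12)[:1])
print(sense()["clock"])
E
```

```text
t 30.575 tcp [ 617.4 -346.   191.6] yaw -21.3 op 0.59
highlighter_green [(0.65, 614.3, -344.2, 106, 26, np.float32(157.5), array([275., 185.]))]
cradle_green [(0.76, 614.2, -342.6, 133, 51, np.float32(158.1), array([274., 181.]))]
yellow [(0.66, 471.1, -302.8, 34, 26, np.float32(0.6), array([388., 245.]))] [(0.71, 467.4, -299.3, 71, 49, np.float32(0.6), array([385., 244.]))]
green [(0.6, 608.5, -341.3, 95, 26, np.float32(157.6), array([401., 198.]))] [(0.5, 613.3, -323.2, 126, 36, np.float32(171.7), array([394., 199.]))]
orange [(0.79, 620.8, 117.6, 109, 27, np.float32(30.4), array([241., 192.]))] [(0.75, 621.6, 119.9, 138, 54, np.float32(30.7), array([240., 193.]))]
blue [(0.67, 620.8, -122.2, 107, 28, np.float32(8.1), array([325., 193.]))] [(0.98, 620.8, -119.2, 136, 51, np.float32(8.7), array([323., 193.]))]
31.175
```

View pics/w8.png

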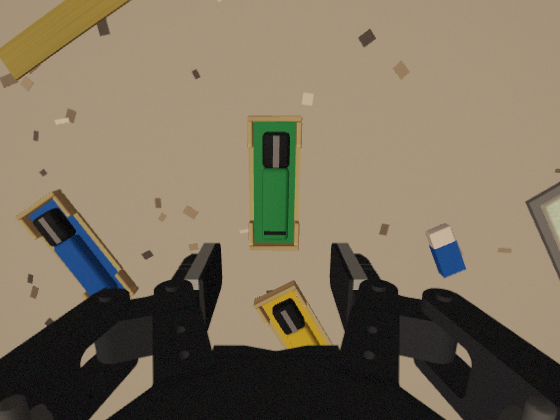

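View pics/top2.png

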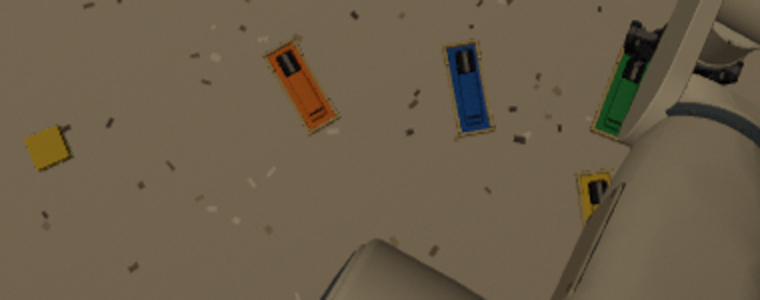

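All four highlighters are seated and free: green at (275,185) in the wrist view, and orange and blue centred in the top view. The note block and eraser are where they started. Handing in.

```bash
python3 -c "
from rig import *
s=sense();print(s['clock'],s['contact_force'],max(abs(v) for v in s['qvel']));print(sign_off())"
```

```text
31.175 [ 0.11546028 -0.95027478  0.044025  ] 0.0044837876822002385
the job is handed in; nothing more can be done
None
```

All four highlighters are in the cradles of their own colours, same side up and let go. I handed the job in at about 31 s on the robot's clock, with the gripper clear about 190 mm up.

**Placement:** My last close-up measurements, good to a few mm, put orange, yellow and green within about 3 mm and 2° of their cradle centres. For blue the cradle was missed in the close-up after release. The final top picture puts blue about 3 mm off centre and under 1° out of line.

**Seating:** I did not measure height or tilt directly. Each highlighter was lowered about 4–5 mm above its pick-up height with a light contact force (about 4–8 N), and all look flat in the pictures.

**Checks that failed or disagreed:** In the final top picture the arm hid parts of yellow and green, so the numbers for those two from that picture are unusable. I relied on their wrist close-ups taken right after release. `trace` also missed the yellow cradle once, so I read that position from the picture.

**Note block and eraser:** I never went near either, and neither looks moved. The note block shows in the final top picture and the eraser in the final wrist picture. I did not re-measure either one, and `trace` never found the note block.

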